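# Lower a probe three clicks into the open tube and hold

### The arm

A 6-joint arm with a two-finger parallel gripper is mounted at the origin on the work surface. World frame = base frame: x ahead of the robot, y to its left, z up, the work surface at z = 0. Lengths are in m, angles in degrees, forces in N, time in s.
With the tool pointing down it reaches from about 0.35 to 0.875 m from the base axis. Payload 4.2 kg.
Tool frame: the origin (TCP) lies at the very end of the fingers, on their centre line; the grasp point (between the pads) lies 19 mm behind it; z points along the fingers, y is the direction in which the jaws open and shut (so a half turn about z gives the same grasp; the last joint's range is limited). The gripper opens to 87 mm and grips with 3 to 60 N. Pads are 19 mm wide; open, the fingers measure 117 mm over their backs; the gripper's body (75 mm by 190 mm) begins 51 mm behind the grasp point.
Start: joints at [-53.251, 22.042, 0.453, 0, -68.411, -14.817], TCP at [0.233, -0.58, 0.223] pointing down, gripper open.
Joint ranges: [-179.83, 179.83], [-69.29, 118.12], [-61.27, 80.66], [-181.25, 117.63], [-171.15, -9.14], [-177.46, 177.46]. Speed limits (degrees/s): [159.86, 159.86, 180, 180, 180, 180].

### API

Orientations are given as a 3x3 rotation matrix whose columns are the frame's x, y, z axes.
In Python, from station import r, imaging gives the robot as it stands. The module is installed in compiled form; this text tells all that it offers.
- The arm moves only by the tool move_arm, never from a script. Its argument "motion" is one flat list of numbers, 7 for each row, row after row: the shift along the tool's x, y, z in units of 40 mm (1.0 is 40 mm), then the turn, a rotation vector about the tool's x, y, z in units of 5 degrees (1.0 is 5 degrees), then the gripper's target within -1 to 1 (shut at 1, half-way at 0, fully open at -1). In form: [dx, dy, dz, wx, wy, wz, gripper, dx, dy, dz, wx, wy, wz, gripper, ...]. A call has 1 to 20 rows; each row is the pose to reach, as a shift and turn from the pose measured when the call began, along the tool's axes at that moment; what a row does not reach only later rows make up. A row lasts 1/12 s, in which the tool goes at most 41.7 mm and 7.16 degrees, less where a joint would pass 70% of its speed; a pose out of reach is approached as far as the arm can. A call with a gripper value outside its range is refused whole. The fingers move at their own pace and stop on an object; the grip force is fixed at half the most. Time passes only in rows, so rows that repeat a pose let the fingers close. It gives the time, the measured TCP pose, the force and the opening at its end, in the units of the state.
- r.sense(): the state, without advancing time (a new reading comes with each control period).
- imaging.capture(name): name is "scene" or "top"; returns the picture (384x512x3 uint8, blue, green, red); there is no depth.
- imaging.camera_params(name): a dict with "intrinsics" (3x3 intrinsics, pixels), "k1" (the pictures are not rectified: a ray, as slopes to the right and down, at radius r is drawn at 1 + k1 r^2 times it, then the intrinsics apply), "world_from_camera" (4x4, takes a point from camera to world coordinates). Camera axes: x right, y down, z forward; pixel columns grow to the right and rows downward; lengths in m; the calibration is good to about 2 mm. A picture is of the moment at which its call begins. camera_params takes no time and is no camera call.
- r.finish_job(): hands the job in, once; it reports no verdict.
The state is a dict: "time_s": time; "joints": joint angles; "joint_velocities": joint speeds; "effort": joint torques, N m; "tcp_pos": TCP position; "ee_rot": TCP orientation; "wrist_force": force on the tool from outside, world axes, zero at the start; "moment": the same for the moment, N m; "gripper_width": opening from 0.0 (shut) to 1.0 (fully open).
Only numpy, scipy, OpenCV 4.12 (cv2) and the standard library are available. Lean on these libraries where they do the work, as an engineer would, in place of code of your own. Each camera call takes 0.05 s, during which the arm holds its last target.

### The job

Slide the tube rack along its channel until the only uncapped tube stands centred under the probe tip. Then press the stand's spring-loaded lever down by exactly three clicks, never a fourth, so the probe dips into that tube, and finish still holding the lever down there: it springs back if let go. Keep the tubes standing in their rack and leave the jar, the tip box and the dishes alone.

Things in the scene. Friction and masses are not known exactly. Their poses are not given: they have to be found in the camera images.
- stand: Fixed white stand; place and yaw vary. Origin on the work surface straight below the probe, z up. A guide channel runs along its y axis from y -280 to +120 mm: floor 6 mm above the surface, side rails to 18 mm, 53 mm apart. Column 30 x 34 mm, 250 mm tall, at x +55, y +80 mm. A bridge (183 to 207 mm high) joins it to a 24 mm wide sleeve (130 to 210 mm high) above the origin, guiding the probe.
- rack: Grey loose rack in the channel, 0.25 to 0.5 kg, 50 mm wide; slides along the stand's y axis, yaw as the stand. Origin under the centre of its 45 mm tall, 100 mm long tube block; holes at y -33, -11, +11, +33 mm. At its -y end a 20 mm tall foot bears an upright handle fin 12 mm thick (x), 30 mm long (y), top 80 mm up. It starts on the -y side and must go 70 to 170 mm towards the stand's +y.
- fin_top (a point): Centre of the top edge of the rack's handle fin (rack x 0, y -115, z +80 mm); the axes are the rack's. Pinch the fin across its 12 mm thickness.
- open_tube: The only tube without a cap: white plastic, 15 mm wide, standing in the rack, 65 mm long, 12 mm bore, inside bottom 3 mm up. Which of the four holes it stands in varies. Origin at the centre of its underside.
- tube_mouth (a point): Centre of the open tube's mouth, 76 mm above the work surface.
- capped_tube1: Closed white tube, 15 mm wide, standing in the rack, with an 18 mm wide white cap, 74 mm tall in all; origin at the centre of its underside.
- capped_tube2: Closed white tube, 15 mm wide, standing in the rack, with an 18 mm wide white cap, 74 mm tall in all; origin at the centre of its underside.
- capped_tube3: Closed white tube, 15 mm wide, standing in the rack, with an 18 mm wide white cap, 74 mm tall in all; origin at the centre of its underside.
- probe_tip (a point): Lower end of the upright steel probe, 5 mm thick. At rest 100 mm above the work surface (14 mm clear of the caps); the lever lowers it by 60 mm per rad, so about 42 mm after three clicks.
- lever (a joint): Press lever angle, rad: 0 at rest (arm 0.45 above level), grows as the pad goes down, stop at 1.1. Clicks are crests at 0.2, 0.4, 0.6, 0.8, 1.0; three clicks end between 0.6 and 0.8, best near 0.70. Pushing down takes about 3 N at first, 5 before the first crest, 8 before the third; around each crest it drops by 2 to 3 N, then climbs again. Let go, it springs back to 0.
- lever_pad (a point): Centre of the top face of the black press pad at the lever's end, 34 (across) x 40 (along the arm) x 12 mm; axes: y along the arm, z out of the pad. The pad's centre is 130 mm from the pivot, the top face 6 mm above the arm's centre line. At rest it is 232 mm above the work surface, after three clicks 144 mm.
- lever_pivot (a point): Pivot of the lever, at x +80, y +80, z +170 mm of the stand, beside the column; axis along the stand's x; the arm points to the stand's +y. A 24 mm grey click housing sits above it, 238 to 262 mm high.
- jar: Amber jar, 60 mm wide, 110 mm tall, bystander beyond the stand; origin at the centre of its underside.
- tip_box: Grey box with clear lid, 80 x 120 x 63 mm, bystander beyond the stand; origin at the centre of its underside.
- dishes: Stack of three flat glass dishes, 92 mm wide, 45 mm tall, bystander near the robot on its left; origin at the centre of its underside.

How it is judged:
By the outcome, as a careful person would: the job done as asked, in the order asked, and still so for the second after the job is handed in, while the arm keeps its last pose, push and grip.
It also fails if it takes over 72 s, if anything falls off the work surface, if the arm or the gripper's body presses on something with over 40 N, if the wrist force passes 120 N, or if a joint passes its speed limit or range.

## Working session

There is one attempt and no reset: what is moved stays moved. The work goes in short steps, Python scripts to look and compute and a tool call to move; the robot and the scene stay as the last step left them, time stands still between calls to the robot, and variables do not carry over. Pictures are saved under pics/ and viewed, and the job is handed in when it is done.

Besides the shell and the picture viewer there is one more tool, called after "Request:" by a JSON object that holds its "name" and its "arguments". move_arm: Moves the arm, as the interface text tells. Its arguments: {"type":"object","properties":{"motion":{"type":"array","items":{"type":"number"}}},"required":["motion"]}

```bash
mkdir -p pics
python3 - <<'E'
from station import r, imaging
import cv2
for n in("scene","top"):
    im=imaging.capture(n); cv2.imwrite(f"pics/{n}0.png",im)
    p=imaging.camera_params(n); print(n,p)
s=r.sense(); print(s)
E
```

```text
scene {'intrinsics': array([[482.42814582,   0.        , 259.67477121],
       [  0.        , 482.42814582, 199.09315042],
       [  0.        ,   0.        ,   1.        ]]), 'k1': -0.08544705414933623, 'world_from_camera': array([[ 0.83922056,  0.33148365, -0.43107708,  1.04594933],
       [ 0.54374035, -0.50068394,  0.67354437, -0.71650448],
       [ 0.00743557, -0.79964629, -0.60042529,  0.85573534],
       [ 0.        ,  0.        ,  0.        ,  1.        ]])}
top {'intrinsics': array([[401.95355695,   0.        , 248.55179033],
       [  0.        , 401.95355695, 194.05452355],
       [  0.        ,   0.        ,   1.        ]]), 'k1': -0.007030305327376041, 'world_from_camera': array([[-0.01322711, -0.98160134,  0.1904832 ,  0.35424685],
       [-0.9998804 ,  0.01145761, -0.0103879 ,  0.05130679],
       [ 0.0080143 , -0.19059782, -0.98163549,  1.05977337],
       [ 0.        ,  0.        ,  0.        ,  1.        ]])}
{'time_s': 0.1, 'joints': array([-5.32498184e+01,  2.20884066e+01,  3.88520843e-01, -2.44454317e-02,
       -6.84116034e+01, -1.48170802e+01]), 'joint_velocities': array([ 0.00046328, -0.15129957,  0.10694531,  0.05741461, -0.13249173,
        0.0308871 ]), 'effort': array([-2.43353279e-04, -3.91690814e+01,  1.87933445e+01,  4.23194736e+00,
        1.34401731e-02, -7.62515538e-05]), 'tcp_pos': array([ 0.2332735 , -0.57926378,  0.22155587]), 'ee_rot': array([[-9.27679334e-01, -3.73376937e-01, -8.46361123e-04],
       [-3.73377879e-01,  9.27677601e-01,  1.79646278e-03],
       [ 1.14392486e-04,  1.98255392e-03, -9.99998028e-01]]), 'wrist_force': array([-0.3589755 ,  0.15515614, -0.47989502]), 'moment': array([-0.09155849,  0.00199594, -0.05039655]), 'gripper_width': 1.0002783389876204}
```

View pics/scene0.png

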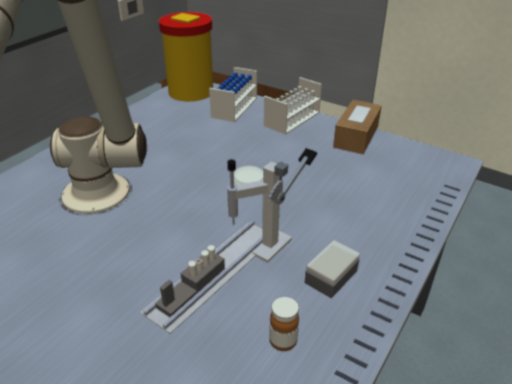

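View pics/top0.png

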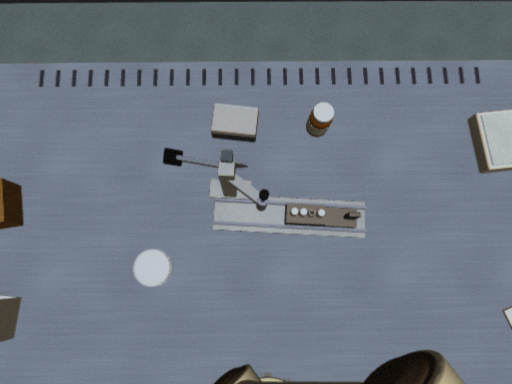

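The scene view shows the stand in the middle, with the rack to its lower left (fin around 168,293). The top view shows the channel along image columns 213–365, the fin near (352,215), the tubes at 294–322 and the pad near (173,157). Next I'll zoom in.

Run:
```python
import cv2
a=cv2.imread("pics/top0.png")[140:245,150:375]; cv2.imwrite("pics/top0z.png",cv2.resize(a,None,fx=3.5,fy=3.5,interpolation=cv2.INTER_CUBIC))
a=cv2.imread("pics/scene0.png")[140:330,140:330]; cv2.imwrite("pics/scene0z.png",cv2.resize(a,None,fx=3.1,fy=3.1,interpolation=cv2.INTER_CUBIC))
```

```text
(no output)
```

View pics/top0z.png

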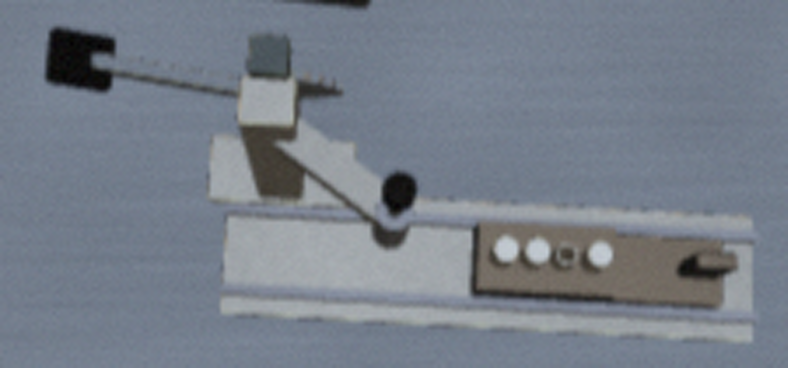

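View pics/scene0z.png

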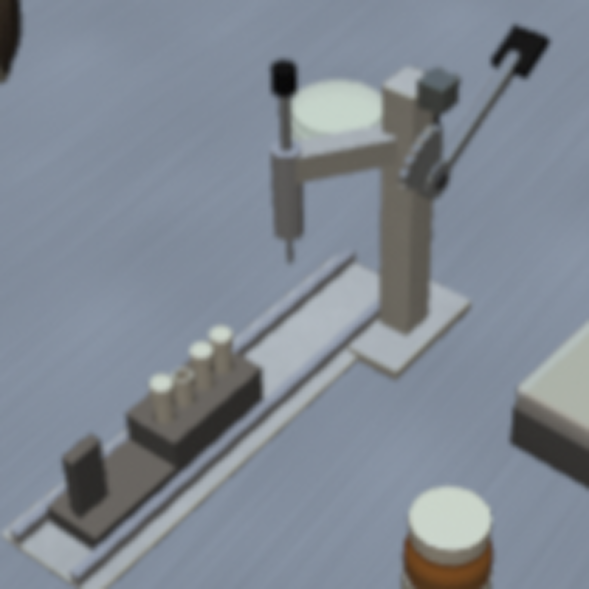

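```bash
cat > h.py <<'E'
import numpy as np, cv2
from station import r, imaging
def P(n):
    p=imaging.camera_params(n); return p
def proj(n,X):
    p=P(n); M=np.linalg.inv(p["world_from_camera"])
    rv,_=cv2.Rodrigues(M[:3,:3])
    return cv2.projectPoints(np.atleast_2d(X).astype(float),rv,M[:3,3],p["intrinsics"],np.array([p["k1"],0,0,0.]))[0][:,0]
def unproj(n,uv,z):
    p=P(n); q=cv2.undistortPoints(np.array([[uv]],float),p["intrinsics"],np.array([p["k1"],0,0,0.]))[0,0]
    W=p["world_from_camera"]; d=W[:3,:3]@[q[0],q[1],1]; o=W[:3,3]; return o+d*(z-o[2])/d[2]
def S(pose,L):
    x,y,a=pose; c,s=np.cos(a),np.sin(a); L=np.atleast_2d(L).astype(float)/1000
    return np.c_[x+c*L[:,0]-s*L[:,1], y+s*L[:,0]+c*L[:,1], L[:,2]]
def box(x0,x1,y0,y1,z0,z1):
    e=[]
    c=[(x,y,z) for x in(x0,x1) for y in(y0,y1) for z in(z0,z1)]
    for i in range(8):
        for j in range(i):
            if sum(a!=b for a,b in zip(c[i],c[j]))==1: e.append((c[j],c[i]))
    return e
E
cat > fit.py <<'E'
from h import *
from scipy.optimize import least_squares
T=lambda u,v:(150+(u+.5)/3.5-.5,140+(v+.5)/3.5-.5)
C=lambda u,v:(140+(u+.5)/3.1-.5,140+(v+.5)/3.1-.5)
obs=[("top",T(268,102),(55,80,250)),("top",T(81,60),(80,194.5,232)),("scene",C(409,80),(55,80,250)),
("scene",C(290,262),(0,0,100)),("scene",C(521,51),(80,194.5,232))]
def f(p): return np.concatenate([proj(n,S(p,L))[0]-uv for n,uv,L in obs])
s=least_squares(f,[.45,.0,0.],x_scale=[.01,.01,.01],loss="soft_l1"); print(s.x,np.degrees(s.x[2])); print(s.fun.reshape(-1,2).round(2))
np.save("stand.npy",s.x)
for n,off,k,sz in(("top",(150,140),3.5,(788,368)),("scene",(140,140),3.1,(589,589))):
    im=cv2.imread(f"pics/{n}0z.png")
    E=[]
    E+=box(40,70,63,97,6,250)+box(-26.5,26.5,-280,120,6,18)+box(-12,12,-12,12,130,210)
    E+=[((0,0,100),(0,0,130)),((80,80,170),(80,197,226))]
    for a,b in E:
        q=proj(n,S(s.x,[a,b])); q=(q+.5-np.array(off))*k-.5
        cv2.line(im,*[tuple(int(round(v)) for v in w) for w in q],(0,0,255),1)
    cv2.imwrite(f"pics/{n}_ov.png",im)
for u,v in((506,250),(538,251),(599,254)): 
    w=unproj("top",T(u,v),.086)[:2]-s.x[:2]; a=s.x[2]; print("cap",w@[np.cos(a),np.sin(a)],w@[-np.sin(a),np.cos(a)])
w=unproj("top",T(566,254),.076)[:2]-s.x[:2];print("open",w@[np.cos(a),np.sin(a)],w@[-np.sin(a),np.cos(a)])
E
python3 fit.py
```

```text
[ 0.50449755  0.01205123 -0.06914543] -3.9617410634952774
[[ 0.17  0.22]
 [ 1.21 -0.01]
 [ 0.75 -0.13]
 [ 0.32 -0.5 ]
 [-0.16 -1.3 ]]
cap 0.0006324221578603484 -0.0825240955859994
cap 0.0012041812920955274 -0.10494246608960299
cap 0.0015199137309174575 -0.1477087679850809
open 0.0017707659746923462 -0.1261772050097344
```

View pics/top_ov.png

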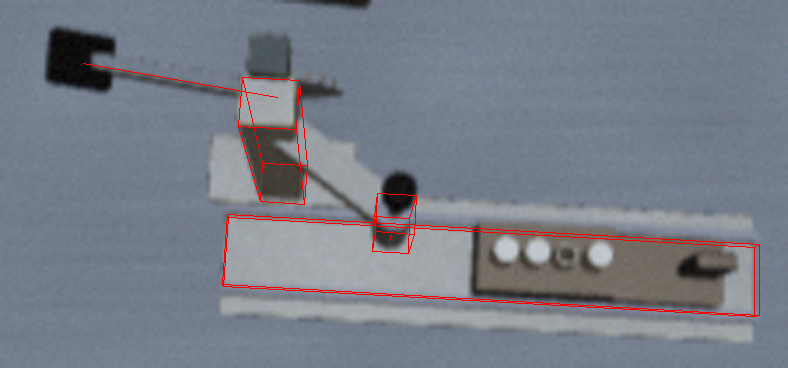

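View pics/scene_ov.png

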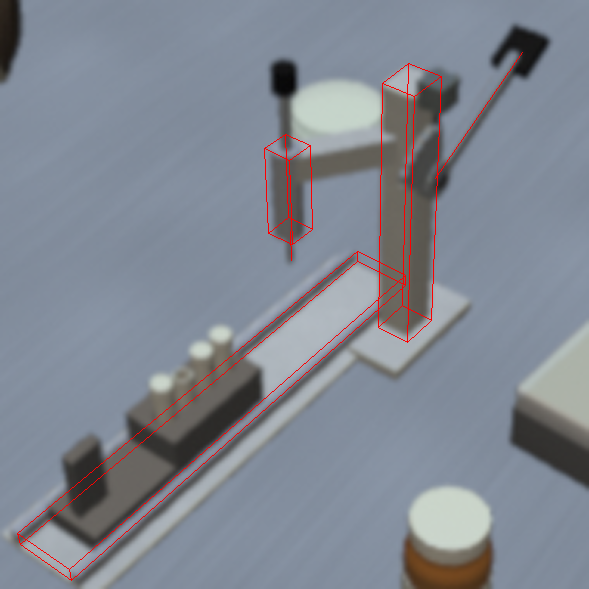

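```bash
cat > mv.py <<'E'
from h import *
from scipy.spatial.transform import Rotation as R
def goal(pos,ang=None,tilt=0.):
    """pos world TCP, ang: tool y angle world deg"""
    s=r.sense(); R0=s["ee_rot"]
    a=np.radians(ang); y=np.array([np.cos(a),np.sin(a),0]); z=np.array([0,0,-1.]); x=np.cross(y,z)
    G=np.c_[x,y,z]
    d=R0.T@(np.array(pos)-s["tcp_pos"])/.04
    w=R.from_matrix(R0.T@G).as_rotvec(degrees=True)/5
    return d.round(3),w.round(3)
E
python3 - <<'E'
from mv import *
p=np.load("stand.npy"); print(p)
T=lambda u,v:(150+(u+.5)/3.5-.5,140+(v+.5)/3.5-.5)
print("fin pred",proj("top",S(p,[(0,-230.4,86)])),"seen",T(716,262), unproj("top",T(716,262),.086), S(p,[(0,-230.4,86)]))
f=S(p,[(0,-230.4,50)])[0]; print(f)
yaw=np.degrees(p[2])
print(r.sense()["tcp_pos"])
for a in(yaw,yaw+180): print(a,goal([f[0],f[1],.15],a), goal([f[0],f[1],.05],a))
E
```

```text
[ 0.50449755  0.01205123 -0.06914543]
fin pred [[354.4682076  214.73031268]] seen (354.2142857142857, 214.5) [ 0.48915559 -0.21721022  0.086     ] [[ 0.48857913 -0.21779821  0.086     ]]
[ 0.48857913 -0.21779821  0.05      ]
[ 0.2332735  -0.57926378  0.22155587]
-3.9617410634952774 (array([-9.295,  5.996,  1.8  ]), array([ 1.3000e-02, -2.4000e-02,  2.3177e+01])) (array([-9.296,  5.991,  4.3  ]), array([ 1.3000e-02, -2.4000e-02,  2.3177e+01]))
176.03825893650472 (array([-9.295,  5.996,  1.8  ]), array([ 2.1000e-02,  1.2000e-02, -1.2823e+01])) (array([-9.296,  5.991,  4.3  ]), array([ 2.1000e-02,  1.2000e-02, -1.2823e+01]))
```

Request:
{"name": "move_arm", "arguments": {"motion": [-3,2,0.4,0,0,-4,-1,-6,4,1,0,0,-9,-1,-9.3,6,1.2,0,0,-12.8,-1,-9.3,6,1.2,0,0,-12.8,-1,-9.3,6,1.2,0,0,-12.8,-1,-9.3,6,1.2,0,0,-12.8,-1,-9.3,6,1.2,0,0,-12.8,-1,-9.3,6,1.2,0,0,-12.8,-1,-9.3,6,1.2,0,0,-12.8,-1,-9.3,6,1.2,0,0,-12.8,-1,-9.3,6,1.2,0,0,-12.8,-1,-9.3,6,1.2,0,0,-12.8,-1,-9.3,6,1.2,0,0,-12.8,-1,-9.3,6,1.2,0,0,-12.8,-1,-9.3,6,1.2,0,0,-12.8,-1,-9.3,6,1.2,0,0,-12.8,-1]}}

```text
time_s: 1.43
tcp_pos: [0.488, -0.2186, 0.1741]
ee_rot: [[-0.073, -0.997, -0.001], [-0.997, 0.073, 0.002], [-0.002, 0.001, -1.0]]
wrist_force: [-0.1, -0.7, 0.1]
gripper_width: 0.999
```

Run:
```python
from mv import *
p=np.load("stand.npy")
f=S(p,[(0,-230.4,50)])[0]
print(r.sense()["tcp_pos"],r.sense()["joints"].round(1))
print(goal([f[0],f[1],.05],176.04))
```

```text
[ 0.48802244 -0.21857443  0.17408196] [ -6.8  15.7 -16.3  -0.1 -58.1   2.7]
(array([-0.015, -0.016,  3.102]), array([ 0.012,  0.02 , -0.045]))
```

Request:
{"name": "move_arm", "arguments": {"motion": [0,0,0.8,0,0,0,-1,0,0,1.6,0,0,0,-1,0,0,2.3,0,0,0,-1,0,0,2.8,0,0,0,-1,0,0,3.1,0,0,0,-1,0,0,3.1,0,0,0,-1,0,0,3.1,0,0,0,-1]}}

```text
time_s: 2.02
tcp_pos: [0.4874, -0.2192, 0.0499]
ee_rot: [[-0.074, -0.997, -0.002], [-0.997, 0.074, 0.002], [-0.002, 0.002, -1.0]]
wrist_force: [-0.3, 0.7, 0.4]
gripper_width: 1.001
```

Run:
```python
from h import *
im=imaging.capture("top")[140:245,200:375]; cv2.imwrite("pics/t1.png",cv2.resize(im,None,fx=4,fy=4,interpolation=cv2.INTER_CUBIC))
im=imaging.capture("scene")[170:330,130:290]; cv2.imwrite("pics/s1.png",cv2.resize(im,None,fx=3.5,fy=3.5,interpolation=cv2.INTER_CUBIC))
```

```text
(no output)
```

View pics/s1.png

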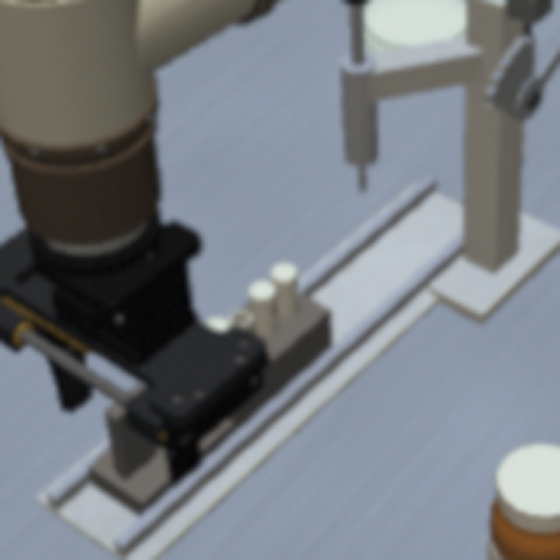

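View pics/t1.png

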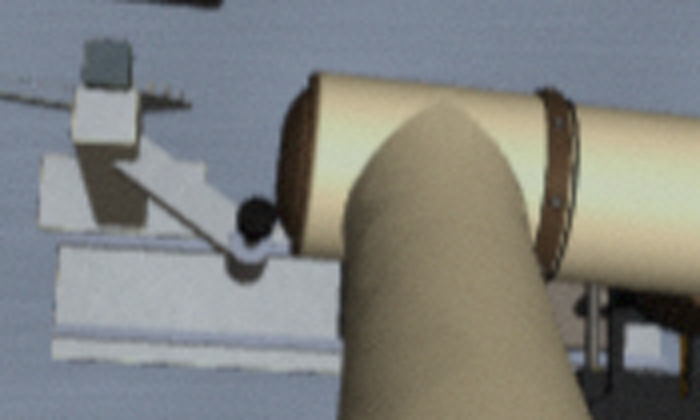

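Run:
```python
from h import *
a=imaging.capture("top");b=imaging.capture("scene"); cv2.imwrite("pics/tf.png",a); cv2.imwrite("pics/sf.png",b)
```

```text
(no output)
```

View pics/tf.png

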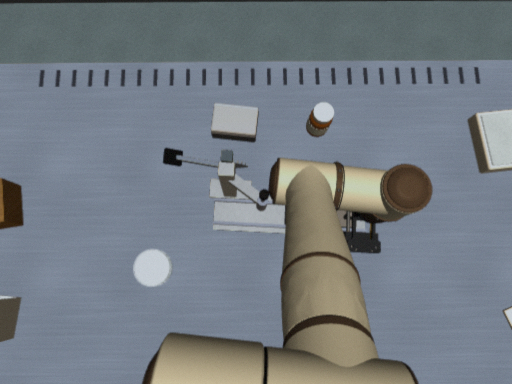

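View pics/sf.png

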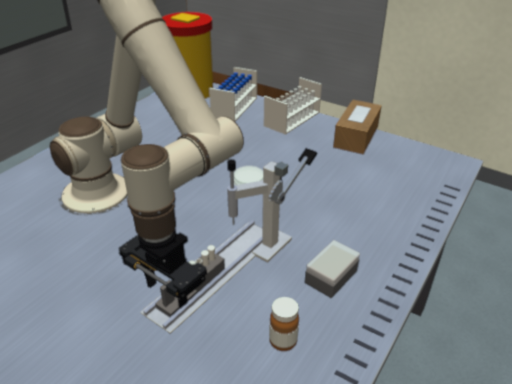

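Run:
```python
from h import *
def tri(a,b):
    Ps=[];q=[]
    for n,uv in(("top",a),("scene",b)):
        p=P(n);Ps.append(np.linalg.inv(p["world_from_camera"])[:3]);q.append(cv2.undistortPoints(np.array([[uv]],float),p["intrinsics"],np.array([p["k1"],0,0,0.]))[0,0])
    X=cv2.triangulatePoints(Ps[0],Ps[1],q[0],q[1])[:,0];return X[:3]/X[3]
print("cap",tri((407,188),(146,157)));print("end",tri((274,187),(228,140)))
X=tri((264,195),(231.5,164));print("knob",X)
p=np.load("stand.npy")
for z in(250,260,270,280,290):print(z,proj("scene",S(p,[(0,0,z)])),proj("top",S(p,[(0,0,z)])))
# lower edge of link in scene: pixels
```

```text
cap [ 0.48872701 -0.21962413  0.40631421]
end [ 0.50679641 -0.00243207  0.34177283]
knob [0.50449649 0.01207339 0.27291876]
250 [[231.85864005 172.54991169]] [[263.56456478 197.17915309]]
260 [[231.73963161 168.84098683]] [[263.78515203 196.27579732]]
270 [[231.61960384 165.09161645]] [[264.01112251 195.35039089]]
280 [[231.49854869 161.30125446]] [[264.24267567 194.4021167 ]]
290 [[231.37645822 157.46934815]] [[264.48002092 193.43011675]]
```

Run:
```python
from h import *
out=[]
for n,(x0,y0,x1,y1) in(("scene",(110,90,300,280)),("top",(250,130,440,260))):
  im=cv2.imread("pics/sf.png" if n=="scene" else "pics/tf.png")[y0:y1,x0:x1]; k=4 if n=="top" else 3.1
  im=cv2.resize(im,None,fx=k,fy=k,interpolation=cv2.INTER_CUBIC)
  d=np.array([.073,.997])
  for zc,c in((.345,(0,0,255)),(.36,(0,255,0))):
    for t in np.linspace(0,.23,8):
      a=np.linspace(0,2*np.pi,60); ctr=np.array([.488,-.2192])+d*t
      X=np.c_[ctr[0]+.043*np.cos(a)*d[1],ctr[1]-.043*np.cos(a)*d[0],zc+.043*np.sin(a)]
      q=((proj(n,X)+.5-[x0,y0])*k-.5).round().astype(int); cv2.polylines(im,[q],True,c,1)
  cv2.imwrite(f"pics/lk_{n}.png",im)
```

```text
(no output)
```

View pics/lk_scene.png

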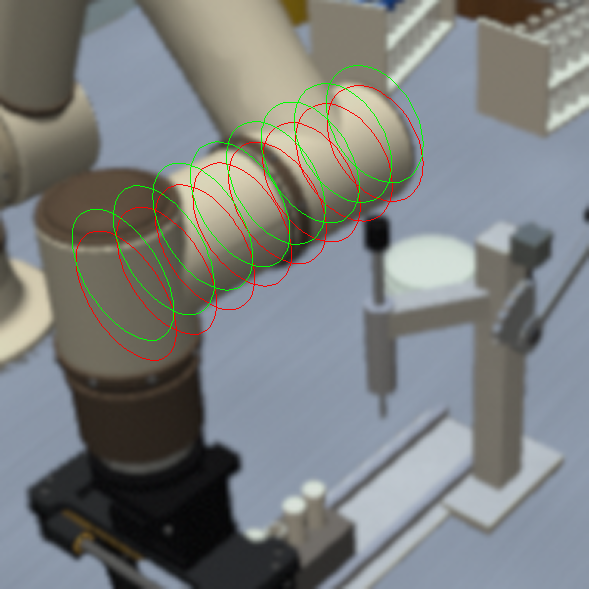

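View pics/lk_top.png

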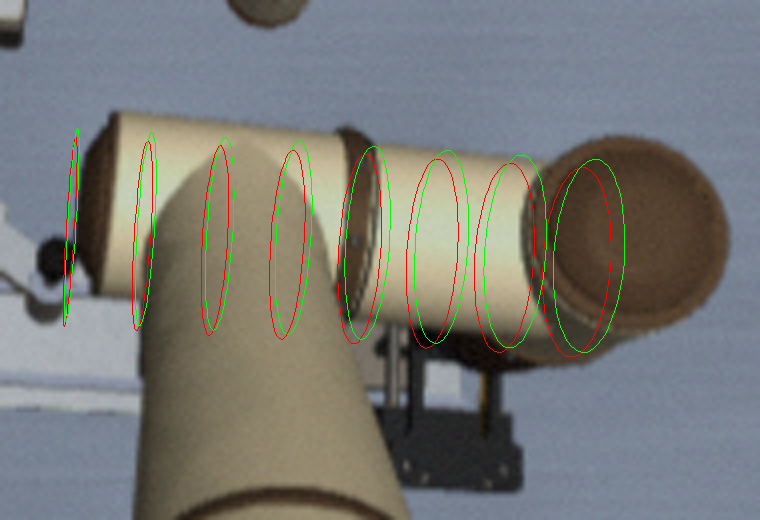

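Request:
{"name": "move_arm", "arguments": {"motion": [-0.03,-0.03,-0.15,0,0,0,-1,-0.03,-0.03,-0.15,0,0,0,0,-0.03,-0.03,-0.15,0,0,0,0.6,-0.03,-0.03,-0.15,0,0,0,1,-0.03,-0.03,-0.15,0,0,0,1,-0.03,-0.03,-0.15,0,0,0,1,-0.03,-0.03,-0.15,0,0,0,1,-0.03,-0.03,-0.15,0,0,0,1,-0.03,-0.03,-0.15,0,0,0,1,-0.03,-0.03,-0.15,0,0,0,1,-0.03,-0.03,-0.15,0,0,0,1,-0.03,-0.03,-0.15,0,0,0,1]}}

```text
time_s: 3.22
tcp_pos: [0.49, -0.2177, 0.0574]
ee_rot: [[-0.073, -0.997, 0.002], [-0.997, 0.073, 0.001], [-0.001, -0.002, -1.0]]
wrist_force: [0.3, -0.5, -0.3]
gripper_width: 0.251
```

Request:
{"name": "move_arm", "arguments": {"motion": [0,0,0,0,0,0,1,0,0,0,0,0,0,1,0,0,0,0,0,0,1,0,0,0,0,0,0,1,0,0,0,0,0,0,1,0,0,0,0,0,0,1]}}

```text
time_s: 3.72
tcp_pos: [0.49, -0.2177, 0.0574]
ee_rot: [[-0.073, -0.997, 0.002], [-0.997, 0.073, 0.001], [-0.001, -0.002, -1.0]]
wrist_force: [0.4, -0.1, 0.4]
gripper_width: 0.137
```

Request:
{"name": "move_arm", "arguments": {"motion": [-0.08,0,0,0,0,0,1,-0.22,0,0,0,0,0,1,-0.38,0,0,0,0,0,1,-0.54,0,0,0,0,0,1,-0.7,0,0,0,0,0,1,-0.86,0,0,0,0,0,1,-1.02,0,0,0,0,0,1,-1.18,0,0,0,0,0,1,-1.34,0,0,0,0,0,1,-1.5,0,0,0,0,0,1,-1.66,0,0,0,0,0,1,-1.82,0,0,0,0,0,1,-1.98,0,0,0,0,0,1,-2.14,0,0,0,0,0,1,-2.3,0,0,0,0,0,1,-2.45,0,0,0,0,0,1,-2.58,0,0,0,0,0,1,-2.68,0,0,0,0,0,1,-2.75,0,0,0,0,0,1,-2.75,0,0,0,0,0,1]}}

```text
time_s: 5.38
tcp_pos: [0.498, -0.1073, 0.0574]
ee_rot: [[-0.073, -0.997, 0.002], [-0.997, 0.073, 0.002], [-0.002, -0.002, -1.0]]
wrist_force: [-0.8, 0.2, -2.2]
gripper_width: 0.133
```

Run:
```python
from h import *
im=imaging.capture("top");cv2.imwrite("pics/t2f.png",im);im=im[140:260,200:375]; cv2.imwrite("pics/t2.png",cv2.resize(im,None,fx=4,fy=4,interpolation=cv2.INTER_CUBIC))
im=imaging.capture("scene");cv2.imwrite("pics/s2f.png",im);im=im[130:290,150:310]; cv2.imwrite("pics/s2.png",cv2.resize(im,None,fx=3.7,fy=3.7,interpolation=cv2.INTER_CUBIC))
```

```text
(no output)
```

View pics/s2.png

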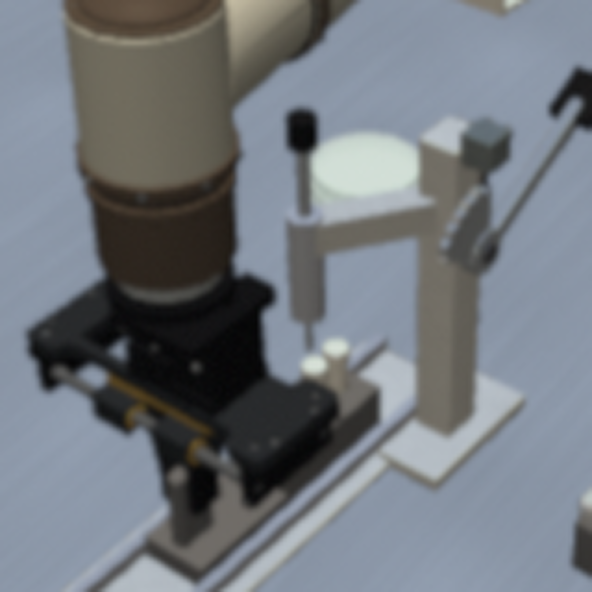

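View pics/t2.png

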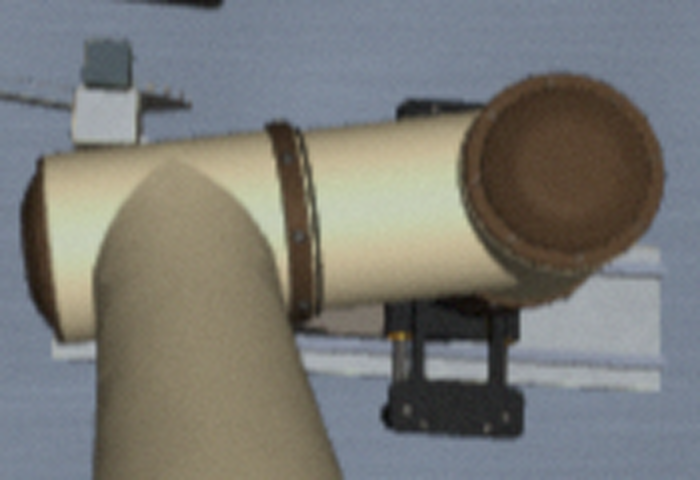

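Run:
```python
from h import *
p=np.load("stand.npy");a=p[2]
def loc(n,uv,z):
    w=unproj(n,uv,z)[:2]-p[:2];return np.array([w@[np.cos(a),np.sin(a)],w@[-np.sin(a),np.cos(a)]])*1000
def white(f,box,th=None):
    im=cv2.imread(f); g=im.astype(float).min(2); x0,y0,x1,y1=box; print(g[y0:y1,x0:x1].astype(int))
white("pics/s2f.png",(228,218,248,238))
print(cv2.imread("pics/s2f.png")[205:228,224:242].min(2))
C=lambda u,v:(150+(u+.5)/3.7-.5,130+(v+.5)/3.7-.5)
print("caps",C(315,365),loc("scene",C(315,365),.0855),C(336,348),loc("scene",C(336,348),.0855)," tip",C(309,351),loc("scene",C(309,351),.1))
for z in(100,130,210,277): print(z,proj("scene",S(p,[(0,0,z)])))
```

```text
[[140 138 136 130 110  97 111 129 135 139 141 142 142 142 142 142 142 142
  141 140]
 [140 140 139 134 112  98 112 131 139 141 142 143 143 142 142 143 142 141
  139 139]
 [140 140 140 134 112  96 109 130 140 143 145 147 148 149 148 144 142 139
  139 139]
 [140 140 140 134 112  96 105 129 142 149 160 168 171 172 168 154 143 139
  139 140]
 [141 141 140 134 115  97 105 130 145 163 184 196 199 199 194 176 152 141
  142 148]
 [140 141 140 135 119 102 109 132 149 177 201 210 212 212 209 193 161 147
  152 158]
 [140 140 140 137 125 114 123 138 150 176 198 208 211 211 205 189 161 158
  162 160]
 [140 140 141 141 138 140 148 154 154 160 171 186 195 192 178 158 152 160
  161 153]
 [141 141 142 149 161 174 182 185 178 159 140 147 158 154 134 125 139 152
  151 137]
 [141 141 146 162 185 202 207 208 204 181 138 120 121 117 107 112 132 142
  136 116]
 [142 142 148 172 198 211 213 214 212 194 146 115 108 105 102 112 128 127
  113  97]
 [141 142 145 164 192 206 209 209 204 181 138 111 107 104 101 108 117 109
   98 102]
 [142 141 140 143 161 175 183 183 173 145 114 106 107 103  99  98 103  98
  105 
[... 1958 characters left out ...]
40 140 141 140 141 140 135 119 102 109 132 149 177 201 210 212 212]
 [141 141 141 140 140 140 140 137 125 114 123 138 150 176 198 208 211 211]
 [141 141 141 140 140 140 141 141 138 140 148 154 154 160 171 186 195 192]
 [141 140 140 140 141 141 142 149 161 174 182 185 178 159 140 147 158 154]
 [139 140 140 140 141 141 146 162 185 202 207 208 204 181 138 120 121 117]]
caps (234.77027027027026, 228.28378378378378) [2.31149416 1.41917055] (240.44594594594594, 223.68918918918916) [ 2.36311928 23.67649757]  tip (233.14864864864865, 224.5) [ 1.24353432 -2.96938013]
100 [[233.52713557 223.6813622 ]]
130 [[233.21026751 214.09198174]]
210 [[232.32464479 186.99184667]]
277 [[231.53497359 162.44269993]]
```

Run:
```python
from h import *
p=np.load("stand.npy");a=p[2]
def loc(n,uv,z):
    w=unproj(n,uv,z)[:2]-p[:2];return np.array([w@[np.cos(a),np.sin(a)],w@[-np.sin(a),np.cos(a)]])*1000
for z in(.085,.086):print(loc("scene",(234.3,228.0),z),loc("scene",(240.25,223.3),z))
for v in(223.7,224.,224.3):print("tip",loc("scene",(233.05,v),.1))
T=lambda u,v:(150+(u+.5)/3.5-.5,140+(v+.5)/3.5-.5)
for z in(18,6):
  for u in ((222,285),(228,215),(752,341),(752,240)): print(z,u,loc("top",T(*u),z/1000))
# initial-scene rack: caps in scene0 numbers
im=cv2.imread("pics/scene0.png").min(2)
def cen(box):
    x0,y0,x1,y1=box;g=im[y0:y1,x0:x1].astype(float);m=np.clip(g-165,0,None);yy,xx=np.mgrid[y0:y1,x0:x1];return (m*xx).sum()/m.sum(),(m*yy).sum()/m.sum()
for b in((205,243,217,252),(199,249,210,257),(186,259,197,268)):
    c=cen(b);print(c,loc("scene",c,.0855))
t=cv2.imread("pics/top0.png").min(2); im=t
for b in((289,206,299,217),(299,206,309,217),(316,206,327,218)):
    c=cen(b);print(c,loc("top",c,.0855))
```

```text
[0.32736317 1.99857569] [ 0.6461262  25.02414145]
[1.09308223 1.10150479] [ 1.41143167 24.09719576]
tip [-0.88002506 -0.76364467]
tip [-0.15433927 -1.6467549 ]
tip [ 0.57023094 -2.52851432]
18 (222, 285) [-27.05189963 120.00681956]
18 (228, 215) [ 25.95940542 119.34958991]
18 (752, 341) [ -46.39443679 -274.90921609]
18 (752, 240) [  29.46808599 -274.82444376]
6 (222, 285) [-25.60568945 121.05763467]
6 (228, 215) [ 28.01624328 120.39283451]
6 (752, 341) [ -45.17102981 -278.40736772]
6 (752, 240) [  31.56533972 -278.32161891]
(np.float64(210.07703703703703), np.float64(247.6074074074074)) [  0.58359992 -88.01466053]
(np.float64(204.4458398744113), np.float64(252.29042386185245)) [   0.84102927 -107.97337093]
(np.float64(191.48367952522256), np.float64(262.9658753709199)) [   1.18506295 -152.0715593 ]
(np.float64(294.40408805031444), np.float64(210.64150943396226)) [  1.80247788 -83.00987774]
(np.float64(303.41843971631204), np.float64(211.08510638297872)) [   1.96558477 -105.14118968]
(np.float64(321.301393728223), np.float64(212.0383275261324)) [   2.10709632 -149.05481871]
```

Request:
{"name": "move_arm", "arguments": {"motion": [-0.05,0,0,0,0,0,1,-0.12,0,0,0,0,0,1,-0.2,0,0,0,0,0,1,-0.28,0,0,0,0,0,1,-0.35,0,0,0,0,0,1,-0.4,0,0,0,0,0,1,-0.43,0,0,0,0,0,1,-0.44,0,0,0,0,0,1,-0.44,0,0,0,0,0,1,-0.44,0,0,0,0,0,1]}}

```text
time_s: 6.32
tcp_pos: [0.4993, -0.0899, 0.0574]
ee_rot: [[-0.073, -0.997, 0.002], [-0.997, 0.073, 0.002], [-0.002, -0.002, -1.0]]
wrist_force: [-0.8, 1.2, -1.9]
gripper_width: 0.136
```

Run:
```python
from h import *
im=imaging.capture("scene");cv2.imwrite("pics/s3f.png",im);im=im[190:260,200:290]; cv2.imwrite("pics/s3.png",cv2.resize(im,None,fx=8,fy=8,interpolation=cv2.INTER_CUBIC))
```

```text
(no output)
```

View pics/s3.png

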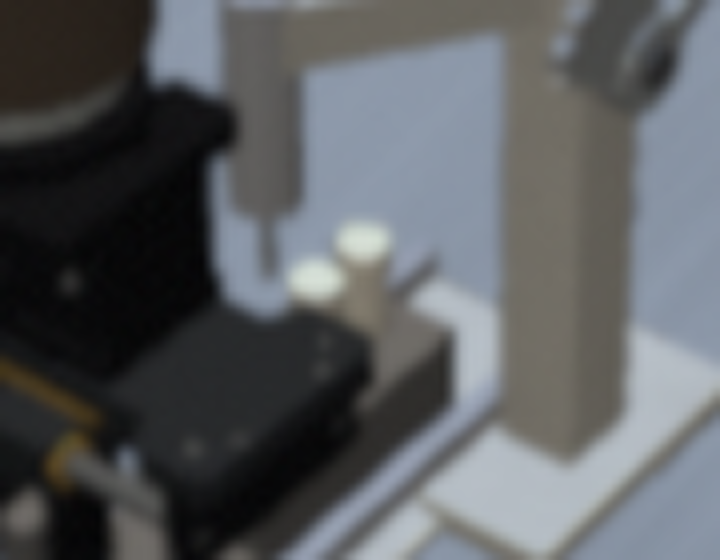

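Request:
{"name": "move_arm", "arguments": {"motion": [0,0,0,0,0,0,0,0,0,0,0,0,0,0,0,0,0,0,0,0,0,0,0,0,0,0,0,0,0,0,0,0,0,0,0,0,0,0,0,0,0,0,0,0,0,0,0,0,0,0,0,-0.3,0,0,0,0,0,0,-0.8,0,0,0,0,0,0,-1.5,0,0,0,0,0.5,0,-2.2,0,0,0,0,1.3,0,-2.6,0,0,0,0,2.1,0,-2.8,0,0,0,0,2.9,0,-3,0,0,0,0,3.7,0,-3,0,0,0,0,4.5,0,-3,0,0,0,0,5,0,-3,0,0,0,0,5,0,-3,0,0,0,0]}}

```text
time_s: 7.87
tcp_pos: [0.4838, -0.2927, 0.1766]
ee_rot: [[-0.078, -0.997, 0.002], [-0.997, 0.078, 0.002], [-0.002, -0.001, -1.0]]
wrist_force: [0.6, -1.0, 0.3]
gripper_width: 0.498
```

Run:
```python
from h import *
im=imaging.capture("scene");cv2.imwrite("pics/s4f.png",im);im=im[190:280,180:280]; cv2.imwrite("pics/s4.png",cv2.resize(im,None,fx=6.5,fy=6.5,interpolation=cv2.INTER_CUBIC))
im=imaging.capture("top");cv2.imwrite("pics/t4f.png",im);im=im[140:250,200:375]; cv2.imwrite("pics/t4.png",cv2.resize(im,None,fx=4.5,fy=4.5,interpolation=cv2.INTER_CUBIC))
```

```text
(no output)
```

View pics/s4.png

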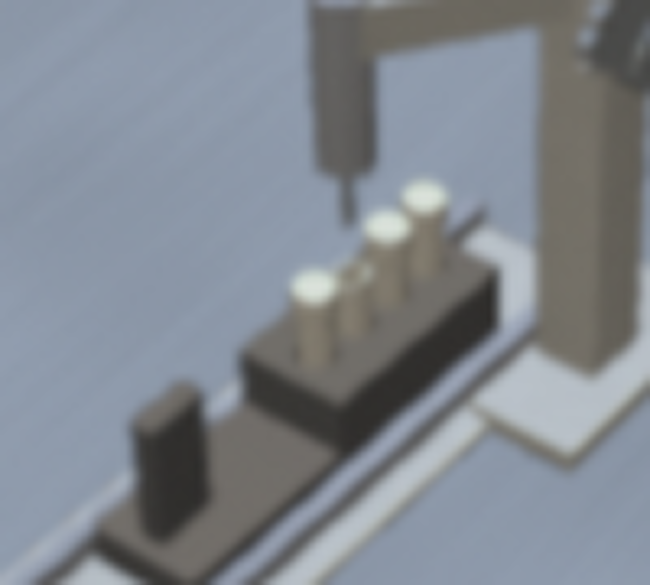

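View pics/t4.png

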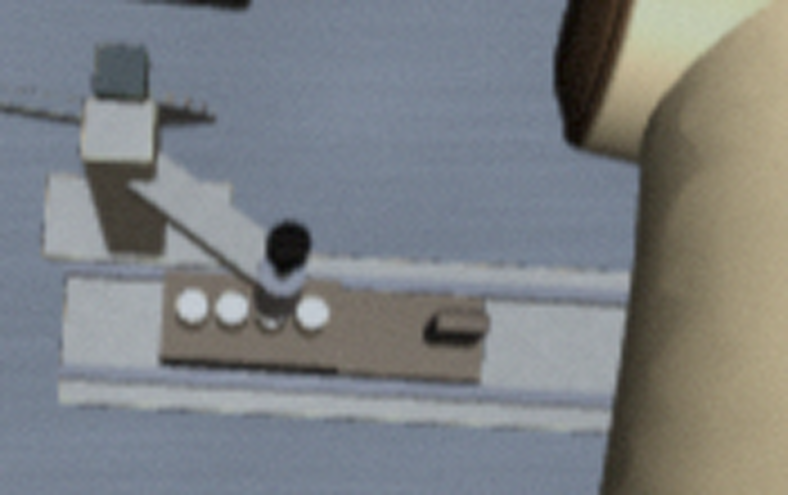

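Run:
```python
from h import *
p=np.load("stand.npy");a=p[2]
def loc(n,uv,z):
    w=unproj(n,uv,z)[:2]-p[:2];return np.array([w@[np.cos(a),np.sin(a)],w@[-np.sin(a),np.cos(a)]])*1000
t=cv2.imread("pics/t4f.png").min(2).astype(float); s=cv2.imread("pics/s4f.png").min(2).astype(float)
def cen(g,ctr,rad,th,sign=1):
    cx,cy=ctr
    yy,xx=np.mgrid[0:g.shape[0],0:g.shape[1]]
    m=np.clip(sign*(g-th),0,None)*((abs(xx-cx)<=rad)&(abs(yy-cy)<=rad));return np.array([(m*xx).sum(),(m*yy).sum()])/m.sum()
T=lambda u,v:(200+(u+.5)/4.5-.5,140+(v+.5)/4.5-.5)
k=cen(t,T(288,245),6,60,-1);print("knob top",k,[ (z,loc("top",k,z).round(2)) for z in(.26,.27,.277)])
hs=(33,11,-33)
for u,h in(((192,307),33),((233,308),11),((313,314),-33)):
    c=cen(t,T(*u),4,165); l=loc("top",c,.0855); print("cap",c,l,l[1]-h-11)
c0=T(270,322); print("open mouth approx",c0,loc("top",c0,.076))
C=lambda u,v:(180+(u+.5)/6.5-.5,190+(v+.5)/6.5-.5)
for u,h in(((425,196),33),((387,227),11),((314,287),-33)):
    c=C(*u);c=cen(s,c,4,178); l=loc("scene",c,.0855); print("scap",c,l,l[1]-h-11)
print("open",C(355,274),loc("scene",C(355,274),.076))
# probe cols in scene
for row in range(219,225):
    g=s[row,226:242];x=np.arange(226,242);m=np.clip(135-g,0,None);print(row,(m*x).sum()/m.sum(),g.min(),end=' | ')
print()
for row in range(196,212,4):
    g=s[row,222:245];x=np.arange(222,245);m=np.clip(130-g,0,None);print(row,(m*x).sum()/m.sum(),end=' | ')
print(proj("scene",S(p,[(0,0,z) for z in(100,115,130,150,170,277)])))
```

```text
knob top [263.54729951 194.56628478] [(0.26, array([3.49, 0.65])), (0.27, array([1.54, 1.  ])), (0.277, array([0.18, 1.25]))]
cap [242.35714286 207.30906593] [ 2.76686275 44.87828101] 0.8782810118210165
cap [251.13399154 207.78843441] [ 2.80945366 23.3152564 ] 1.3152564016159438
cap [269.08819346 208.90184922] [  2.56672003 -20.80384161] 1.1961583891998693
open mouth approx (259.6111111111111, 211.16666666666669) [-2.91997398  1.86464348]
scap [244.57831325 219.8253012 ] [ 1.12910771 41.82423291] -2.1757670942793723
scap [239.14566929 224.13188976] [ 0.87070756 20.37021434] -1.6297856615521624
scap [227.78171642 233.50373134] [  1.21367528 -24.04874628] -2.048746275981326
open (234.19230769230768, 231.73076923076923) [ 2.23253709 -1.09894599]
219 233.05 99.0 | 220 233.10344827586206 98.0 | 221 233.14444444444445 97.0 | 222 233.1529411764706 98.0 | 223 233.14285714285714 103.0 | 224 233.075 116.0 | 
196 235.7037037037037 | 200 232.49866666666668 | 204 232.66310160427807 | 208 233.00808625336927 | [[233.52713557 223.6813622 ]
 [233.36971012 218.92410378]
 [233.21026751 214.09198174]
 [232.99448959 207.53005614]
 [232.77500556 200.82861678]
 [231.53497359 162.44269993]]
```

The rack is released and standing. From the top view, the open-tube hole is at y +1.1 mm and the probe axis at about +1.1 mm (same model frame). The scene view agrees to within about 1 mm, so the tube is centred. On to the lever.

Run:
```python
from mv import *
p=np.load("stand.npy")
p=p+[0,.001,0]
print(goal([.484,-.293,.39],176.04))
f=S(p,[(80,188,0)])[0]; print(f, goal([f[0],f[1],.39],176.04))
```

```text
(array([ 0.06 , -0.012, -5.336]), array([-0.01 ,  0.029, -0.072]))
[0.59729536 0.19507476 0.        ] (array([-12.321,  -1.918,  -5.303]), array([-0.01 ,  0.029, -0.072]))
```

Request:
{"name": "move_arm", "arguments": {"motion": [0,0,-1,0,0,0,1,0,0,-2,0,0,0,1,0,0,-3,0,0,0,1,0,0,-4,0,0,0,1,0,0,-5,0,0,0,1,0,0,-5.3,0,0,0,1,-1,-0.2,-5.3,0,0,0,1,-2,-0.3,-5.3,0,0,0,1,-3,-0.5,-5.3,0,0,0,1,-4,-0.6,-5.3,0,0,0,1,-5,-0.8,-5.3,0,0,0,1,-6,-0.9,-5.3,0,0,0,1,-7,-1.1,-5.3,0,0,0,1,-8,-1.2,-5.3,0,0,0,1,-9,-1.4,-5.3,0,0,0,1,-10,-1.6,-5.3,0,0,0,1,-11,-1.7,-5.3,0,0,0,1,-12,-1.9,-5.3,0,0,-0.1,1,-12.3,-1.9,-5.3,0,0,-0.1,1,-12.3,-1.9,-5.3,0,0,-0.1,1]}}

```text
time_s: 9.63
tcp_pos: [0.5957, 0.1988, 0.388]
ee_rot: [[-0.061, -0.998, -0.002], [-0.998, 0.061, 0.002], [-0.002, 0.002, -1.0]]
wrist_force: [0.1, -1.3, -1.1]
gripper_width: 0.002
```

Run:
```python
from mv import *
p=np.load("stand.npy")+[0,.001,0]
print(r.sense()["tcp_pos"],r.sense()["gripper_width"])
f=S(p,[(80,188,0)])[0]; print(f, goal([f[0],f[1],.255],176.04))
a=imaging.capture("top");b=imaging.capture("scene"); cv2.imwrite("pics/t5.png",a); 
cv2.imwrite("pics/s5.png",cv2.resize(b[0:300,120:400],None,fx=2,fy=2))
```

```text
[0.59570315 0.19881195 0.38799482] 0.0016144997743314663
[0.59729536 0.19507476 0.        ] (array([ 0.097, -0.051,  3.325]), array([0.02 , 0.021, 0.095]))
```

View pics/s5.png

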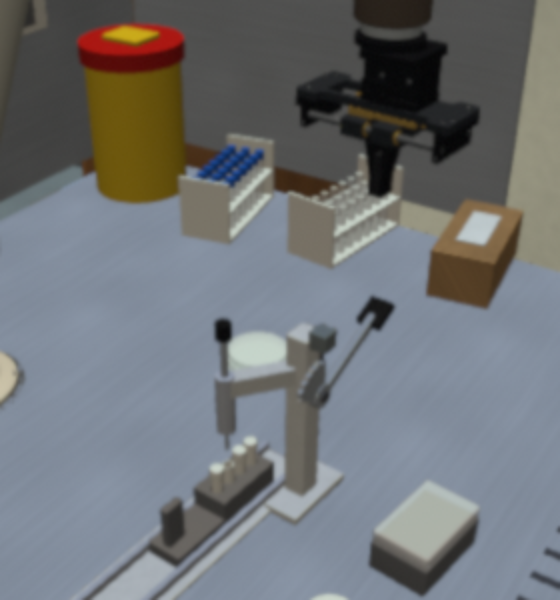

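Request:
{"name": "move_arm", "arguments": {"motion": [0.1,-0.05,0.8,0,0,0.1,1,0.1,-0.05,1.6,0,0,0.1,1,0.1,-0.05,2.4,0,0,0.1,1,0.1,-0.05,3,0,0,0.1,1,0.1,-0.05,3.3,0,0,0.1,1,0.1,-0.05,3.3,0,0,0.1,1,0.1,-0.05,3.3,0,0,0.1,1]}}

```text
time_s: 10.32
tcp_pos: [0.5973, 0.1901, 0.2582]
ee_rot: [[-0.074, -0.997, 0.001], [-0.997, 0.074, 0.001], [-0.001, -0.0, -1.0]]
wrist_force: [0.3, -0.4, 1.6]
gripper_width: 0.004
```

Run:
```python
from mv import *
b=imaging.capture("scene");a=imaging.capture("top")
cv2.imwrite("pics/s6.png",cv2.resize(b[100:260,200:360],None,fx=3.7,fy=3.7,interpolation=cv2.INTER_CUBIC))
cv2.imwrite("pics/t6.png",cv2.resize(a[60:260,90:330],None,fx=3,fy=3,interpolation=cv2.INTER_CUBIC))
p=np.load("stand.npy")+[0,.001,0]
# waypoints: q -> TCP (stand y,z)
s=r.sense();print(s["tcp_pos"],s["wrist_force"])
def tip(q,hw=9.5):
    th=.45-q; sc=np.array([80+130*np.cos(th)-6*np.sin(th),170+130*np.sin(th)+6*np.cos(th)])
    c=np.clip(th/.1,-1,1)  # contact side
    return sc[0]-hw*c, sc[1]
for q in(0,.1,.2,.3,.4,.45,.5,.6,.65,.7):
    y,z=tip(q); f=S(p,[(80,y,z)])[0]; print(q,round(y,1),round(z,1),goal(f,176.04)[0],)
print(goal(f,176.04)[1])
```

```text
[0.59820409 0.19094144 0.25983014] [ 0.00783759 -0.08921749  0.27446422]
0 184.9 231.9 [-0.023  0.032  0.697]
0.1 190.6 220.2 [-0.162  0.034  0.991]
0.2 195.0 208.0 [-0.271  0.035  1.297]
0.3 198.1 195.4 [-0.35   0.037  1.613]
0.4 204.8 182.5 [-0.515  0.039  1.935]
0.45 210.0 176.0 [-0.644  0.04   2.098]
0.5 214.9 169.5 [-0.766  0.041  2.261]
0.6 218.9 156.5 [-0.866  0.043  2.586]
0.65 218.1 150.1 [-0.845  0.043  2.747]
0.7 216.9 143.7 [-0.815  0.043  2.907]
[-0.039  0.038 -0.053]
```

View pics/s6.png

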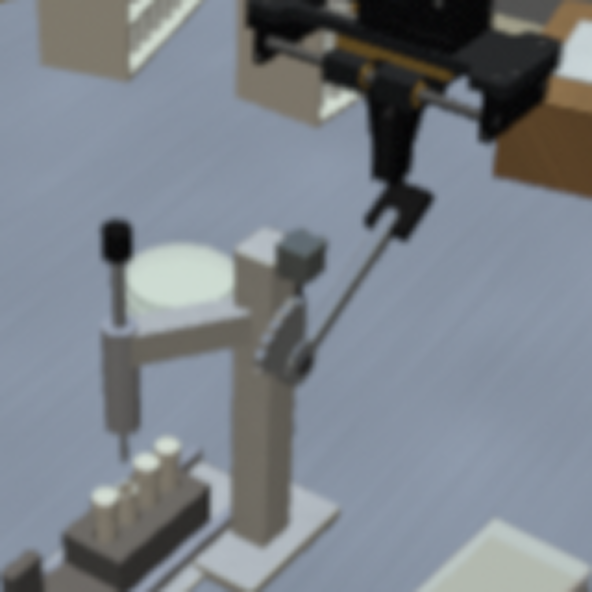

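View pics/t6.png

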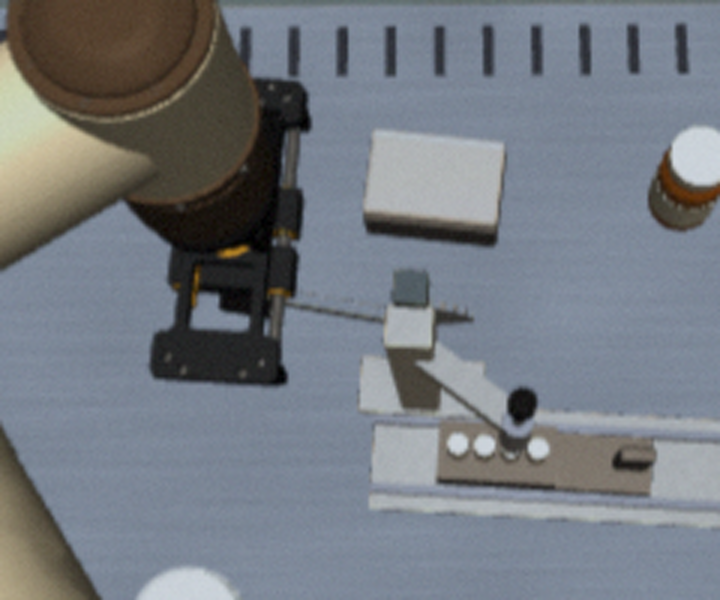

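Request:
{"name": "move_arm", "arguments": {"motion": [0,0.03,0.3,0,0,0,1,0,0.03,0.6,0,0,0,1,-0.05,0.03,0.75,0,0,0,1,-0.1,0.03,0.87,0,0,0,1,-0.16,0.03,1,0,0,0,1,-0.16,0.03,1,0,0,0,1,-0.16,0.03,1,0,0,0,1]}}

```text
time_s: 11.0
tcp_pos: [0.598, 0.1978, 0.2209]
ee_rot: [[-0.073, -0.997, 0.005], [-0.997, 0.073, 0.003], [-0.004, -0.005, -1.0]]
wrist_force: [-1.8, -0.9, 4.3]
gripper_width: 0.003
```

```bash
cat > q.py <<'E'
from mv import *
from scipy.optimize import brentq
import sys
p=np.load("stand.npy")+[0,.001,0]; a=p[2]
s=r.sense(); w=s["tcp_pos"][:2]-p[:2]; y=1000*(w@[-np.sin(a),np.cos(a)]); x=1000*(w@[np.cos(a),np.sin(a)]); z=1000*s["tcp_pos"][2]
def gap(q):  # tip edges vs pad surface height
    th=.45-q; return min(z-(170+6*np.cos(th)+(yy-80+6*np.sin(th))*np.tan(th)) for yy in(y-9.5,y+9.5))
q=brentq(gap,-.3,1.1); print("x,y,z",x,y,z,"q est",q,"F",s["wrist_force"].round(1),"t",s["time_s"])
b=imaging.capture("scene")
cv2.imwrite(f"pics/s{sys.argv[1]}.png",cv2.resize(b[120:270,200:350],None,fx=3.9,fy=3.9,interpolation=cv2.INTER_CUBIC))
for q in(.2,.3,.4,.5,.55,.6,.65,.7):
    th=.45-q; c=np.clip(th/.1,-1,1)
    f=S(p,[(80,80+130*np.cos(th)-6*np.sin(th)-9.5*c,170+130*np.sin(th)+6*np.cos(th))])[0]; print(q,goal(f,176.04)[0])
E
python3 q.py 7
```

```text
x,y,z 80.54102647229037 190.74427460675025 220.87733311006082 q est 0.09569615315104041 F [-1.8 -0.9  4.3] t 11.0
0.2 [-0.105  0.016  0.324]
0.3 [-0.183  0.017  0.64 ]
0.4 [-0.348  0.02   0.962]
0.5 [-0.599  0.022  1.288]
0.55 [-0.712  0.024  1.451]
0.6 [-0.699  0.024  1.613]
0.65 [-0.677  0.025  1.774]
0.7 [-0.648  0.026  1.934]
```

View pics/s7.png

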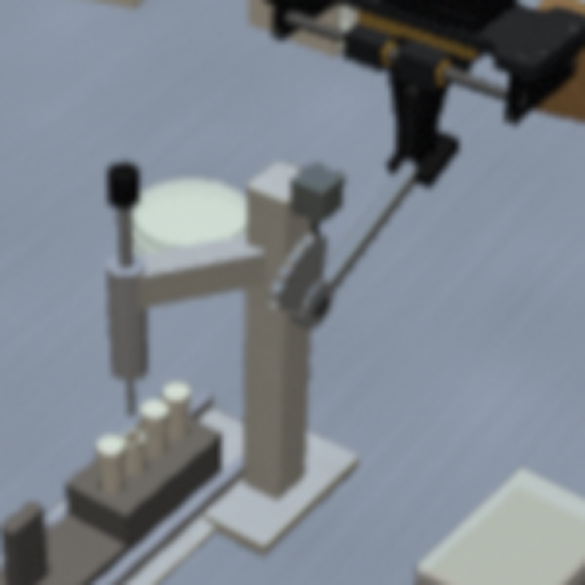

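Request:
{"name": "move_arm", "arguments": {"motion": [-0.03,0.01,0.1,0,0,0,1,-0.07,0.01,0.2,0,0,0,1,-0.1,0.02,0.3,0,0,0,1,-0.13,0.02,0.42,0,0,0,1,-0.15,0.02,0.54,0,0,0,1,-0.19,0.02,0.66,0,0,0,1,-0.24,0.02,0.76,0,0,0,1,-0.26,0.02,0.8,0,0,0,1,-0.26,0.02,0.8,0,0,0,1]}}

```text
time_s: 11.8
tcp_pos: [0.5986, 0.2068, 0.19]
ee_rot: [[-0.073, -0.997, 0.006], [-0.997, 0.073, 0.001], [-0.001, -0.006, -1.0]]
wrist_force: [-1.3, -4.9, 6.0]
gripper_width: 0.009
```

```bash
python3 q.py 8
python3 - <<'E'
from h import *
b=imaging.capture("scene");a=imaging.capture("top")
cv2.imwrite("pics/s8b.png",cv2.resize(b[195:255,205:275],None,fx=9,fy=9,interpolation=cv2.INTER_CUBIC))
cv2.imwrite("pics/t8b.png",cv2.resize(a[170:240,200:310],None,fx=7,fy=7,interpolation=cv2.INTER_CUBIC))
E
```

```text
x,y,z 80.50996685947553 199.7547717246979 190.0220465343759 q est 0.3422066631805686 F [-1.3 -4.9  6. ] t 11.8
0.2 [ 0.118  0.009 -0.447]
0.3 [ 0.039  0.012 -0.131]
0.4 [-0.126  0.014  0.191]
0.5 [-0.378  0.017  0.516]
0.55 [-0.492  0.018  0.679]
0.6 [-0.479  0.019  0.841]
0.65 [-0.458  0.02   1.002]
0.7 [-0.429  0.021  1.162]
```

View pics/s8b.png

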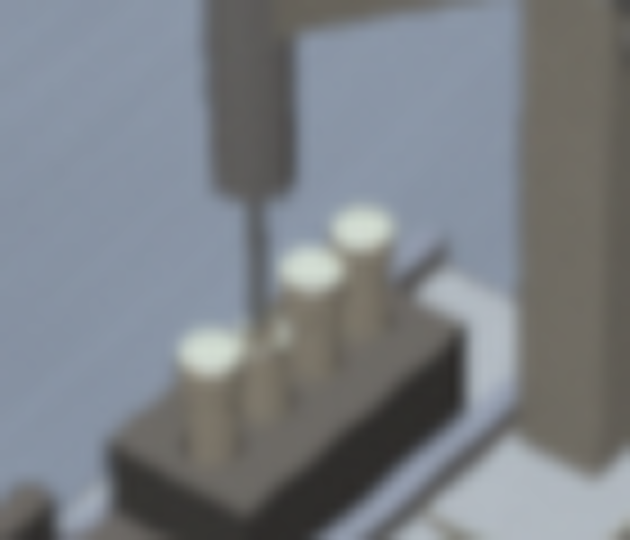

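View pics/t8b.png

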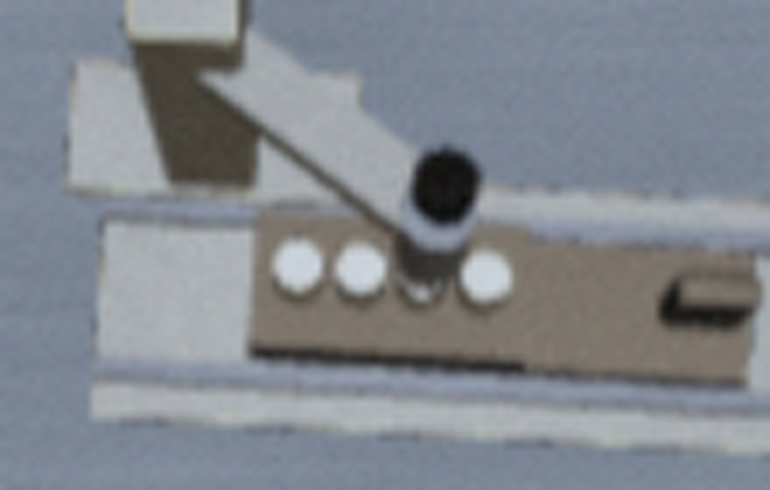

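View pics/s8.png

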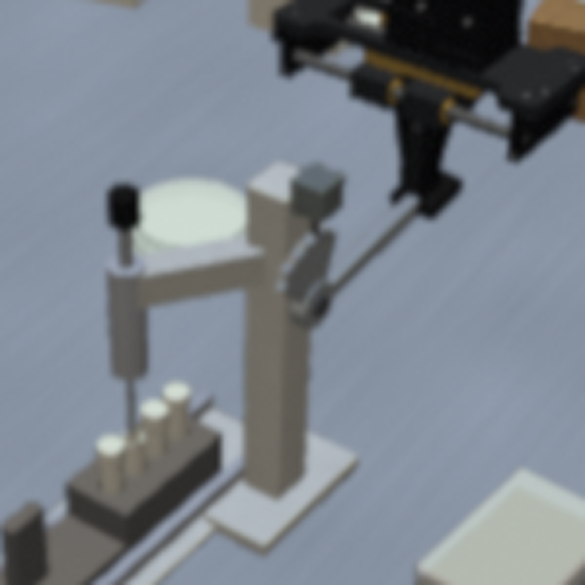

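Run:
```python
from h import *
p=np.load("stand.npy");a=p[2]
def loc(n,uv,z):
    w=unproj(n,uv,z)[:2]-p[:2];return (np.array([w@[np.cos(a),np.sin(a)],w@[-np.sin(a),np.cos(a)]])*1000).round(2)
im=cv2.imread("pics/t4f.png").astype(int)
for c in (216,220,224,228,300):
    col=im[195:235,c]; print(c,[tuple(v) for v in col[::1].tolist()][0:0], "lav",(col[:,0]-col[:,2]).tolist(), )
    print("   g",col[:,1].tolist())
```

```text
216 [] lav [8, 3, 1, 16, 22, 13, 6, 10, 8, 10, 11, 8, 9, 12, 9, 8, 10, 7, 9, 11, 9, 11, 8, 8, 12, 14, 21, 23, 20, 12, 10, 9, 10, 10, 13, 24, 25, 25, 26, 27]
   g [171, 170, 150, 129, 134, 114, 124, 165, 165, 166, 167, 166, 168, 168, 163, 169, 164, 167, 169, 169, 169, 166, 167, 167, 166, 159, 144, 134, 121, 134, 162, 167, 166, 167, 155, 130, 127, 129, 129, 129]
220 [] lav [10, 9, 7, 16, 23, 18, 9, 8, 8, 13, 11, 11, 9, 11, 9, 10, 9, 10, 10, 12, 11, 9, 9, 9, 10, 14, 17, 24, 20, 15, 7, 10, 9, 6, 8, 20, 27, 26, 24, 22]
   g [165, 166, 151, 132, 133, 121, 119, 149, 162, 162, 166, 169, 168, 173, 170, 169, 168, 169, 166, 164, 168, 169, 165, 170, 168, 163, 151, 136, 128, 125, 151, 168, 168, 164, 144, 115, 124, 127, 132, 126]
224 [] lav [-5, 5, 6, 13, 25, 21, 12, 8, 9, 10, 7, 11, 7, 11, 11, 12, 9, 8, 10, 10, 5, 9, 8, 11, 9, 13, 18, 20, 20, 16, 10, 10, 9, 11, 9, 15, 22, 28, 24, 27]
   g [85, 124, 135, 123, 134, 126, 117, 139, 162, 167, 173, 165, 167, 167, 168, 172, 167, 167, 167, 169, 173, 172, 170, 168, 170, 167, 151, 139, 135, 133, 143, 167, 171, 167, 148, 126, 131, 126, 127, 132]
228 [] lav [-9, -1, 0, 9, 23, 24, 15, 8, 9, 9, 11, 9, 8, 11, 11, 10, 11, 11, 9, 8, 8, 11, 8, 12, 10, 12, 18, 20, 24, 18, 6, 11, 9, 13, 6, 11, 21, 24, 25, 28]
   g [69, 103, 129, 131, 133, 139, 120, 129, 167, 170, 169, 170, 170, 170, 171, 172, 170, 171, 169, 165, 168, 167, 170, 169, 165, 170, 154, 141, 137, 123, 136, 168, 174, 168, 155, 137, 131, 127, 131, 127]
300 [] lav [25, 27, 23, 18, 8, 11, 12, 17, 24, 22, 1, -14, -17, -13, -14, -19, -18, -16, -12, -3, -5, -7, -13, -17, -16, -12, -16, -19, -13, -7, 14, 23, 22, 15, 7, 8, 11, 10, 2, 9]
   g [125, 127, 133, 151, 164, 164, 162, 149, 140, 126, 111, 109, 105, 95, 94, 101, 116, 105, 65, 29, 33, 55, 91, 112, 117, 108, 111, 113, 105, 87, 99, 132, 137, 123, 139, 164, 171, 168, 152, 136]
```

Run:
```python
from h import *
p=np.load("stand.npy");a=p[2]
def loc(n,uv,z):
    w=unproj(n,uv,z)[:2]-p[:2];return (np.array([w@[np.cos(a),np.sin(a)],w@[-np.sin(a),np.cos(a)]])*1000).round(2)
im=cv2.imread("pics/t4f.png").astype(float); L=np.clip(im[...,0]-im[...,2]-12,0,None)
for c in list(range(216,234,3))+list(range(312,330,4)):
    r0=198+ (c-216)*.055*1; out=[]
    for lo in (r0-2,r0+21):
        rr=np.arange(int(lo),int(lo)+8); w=L[rr,c]; out.append((w*rr).sum()/w.sum())
    A=loc("top",(c,out[0]),.018);B=loc("top",(c,out[1]),.018); print(c,np.round(out,2),A,B,"mid x",(A[0]+B[0])/2)
```

```text
216 [198.8  221.83] [ 32.2 116.6] [-28.61 112.25] mid x 1.7950000000000017
219 [199. 222.] [ 32.12 108.68] [-28.6  104.43] mid x 1.759999999999998
222 [199.37 222.21] [ 31.58 100.73] [-28.69  96.6 ] mid x 1.4449999999999985
225 [199.55 222.71] [31.55 92.82] [-29.57  88.71] mid x 0.9900000000000002
228 [199.69 222.56] [31.63 84.91] [-28.73  80.94] mid x 1.4499999999999993
231 [199.71 222.72] [32.04 77.03] [-28.71  73.12] mid x 1.6649999999999991
312 [204.   227.05] [  32.8  -136.43] [ -28.02 -138.01] mid x 2.389999999999999
316 [204.   227.55] [  33.4  -146.96] [ -28.74 -148.45] mid x 2.33
320 [204.43 227.78] [  32.85 -157.52] [ -28.76 -158.88] mid x 2.045
324 [204.5  227.55] [  33.27 -168.05] [ -27.56 -169.28] mid x 2.855000000000002
328 [204.59 227.74] [  33.63 -178.59] [ -27.48 -179.71] mid x 3.075000000000001
```

Request:
{"name": "move_arm", "arguments": {"motion": [-0.06,0.01,0.1,0,0,0,1,-0.13,0.01,0.2,0,0,0,1,-0.2,0.02,0.3,0,0,0,1,-0.29,0.02,0.4,0,0,0,1,-0.37,0.02,0.5,0,0,0,1,-0.42,0.02,0.6,0,0,0,1,-0.45,0.02,0.7,0,0,0,1,-0.45,0.02,0.8,0,0,0,1,-0.45,0.02,0.86,0,0,0,1,-0.45,0.02,0.86,0,0,0,1]}}

```text
time_s: 12.78
tcp_pos: [0.6002, 0.2235, 0.157]
ee_rot: [[-0.074, -0.997, 0.008], [-0.997, 0.074, -0.001], [-0.0, -0.008, -1.0]]
wrist_force: [-0.3, -3.9, 6.2]
gripper_width: 0.008
```

```bash
python3 q.py 9
```

```text
x,y,z 80.93671890894602 216.56951671023262 157.00700492679522 q est 0.5988875610637922 F [-0.3 -3.9  6.2] t 12.7833
0.2 [ 0.544  0.011 -1.273]
0.3 [ 0.465  0.013 -0.957]
0.4 [ 0.299  0.017 -0.635]
0.5 [ 0.047  0.02  -0.31 ]
0.55 [-0.067  0.022 -0.148]
0.6 [-0.055  0.023  0.014]
0.65 [-0.034  0.024  0.176]
0.7 [-0.005  0.025  0.336]
```

View pics/s9.png

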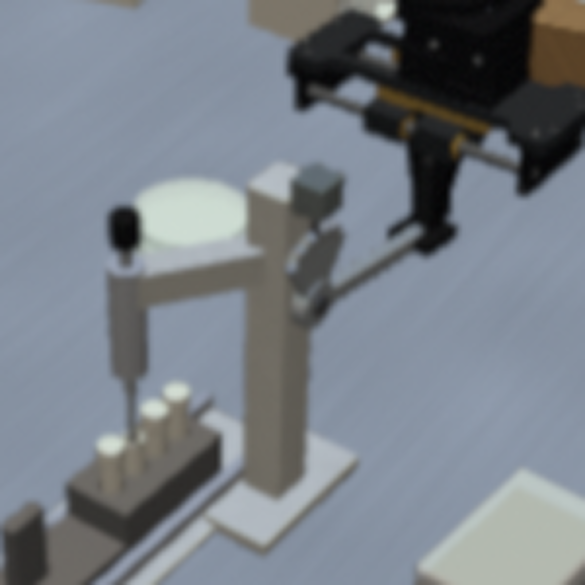

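Request:
{"name": "move_arm", "arguments": {"motion": [-0.02,0.02,0.08,0,0,0,1,-0.02,0.02,0.16,0,0,0,1,-0.02,0.02,0.24,0,0,0,1,-0.01,0.02,0.3,0,0,0,1,0,0.02,0.33,0,0,0,1,0,0.02,0.33,0,0,0,1,0,0.02,0.33,0,0,0,1]}}

```text
time_s: 13.42
tcp_pos: [0.6004, 0.2232, 0.1454]
ee_rot: [[-0.073, -0.997, 0.01], [-0.997, 0.073, -0.001], [0.0, -0.01, -1.0]]
wrist_force: [-0.3, -2.3, 5.9]
gripper_width: 0.006
```

```bash
python3 q.py 10
python3 - <<'E'
from h import *
p=np.load("stand.npy")
b=imaging.capture("scene");a=imaging.capture("top");cv2.imwrite("pics/s11f.png",b)
cv2.imwrite("pics/t11.png",cv2.resize(a[130:250,150:370],None,fx=3.6,fy=3.6,interpolation=cv2.INTER_CUBIC))
cv2.imwrite("pics/s11z.png",cv2.resize(b[195:265,205:275],None,fx=8,fy=8,interpolation=cv2.INTER_CUBIC))
# knob displacement: top edge of knob row at col 231-232
for f in("pics/s4f.png","pics/s11f.png"):
    g=cv2.imread(f).min(2).astype(float)
    m=np.clip(50-g[150:200,226:240],0,None);yy,xx=np.mgrid[150:200,226:240];print("knob row",(m*yy).sum()/m.sum())
print([(z,proj("scene",S(p,[(0,0,z)]))[0,1].round(1)) for z in range(210,290,8)])
E
```

```text
x,y,z 81.13665240395645 216.2682759182136 145.38364110958182 q est 0.6882762591417241 F [-0.3 -2.3  5.9] t 13.4167
0.2 [ 0.533  0.012 -1.564]
0.3 [ 0.454  0.015 -1.248]
0.4 [ 0.288  0.019 -0.927]
0.5 [ 0.035  0.023 -0.602]
0.55 [-0.079  0.025 -0.439]
0.6 [-0.066  0.027 -0.277]
0.65 [-0.045  0.028 -0.116]
0.7 [-0.016  0.03   0.044]
knob row 165.31050463439752
knob row 180.58159722222223
[(210, np.float64(187.0)), (218, np.float64(184.2)), (226, np.float64(181.3)), (234, np.float64(178.4)), (242, np.float64(175.5)), (250, np.float64(172.5)), (258, np.float64(169.6)), (266, np.float64(166.6)), (274, np.float64(163.6)), (282, np.float64(160.5))]
```

View pics/s10.png

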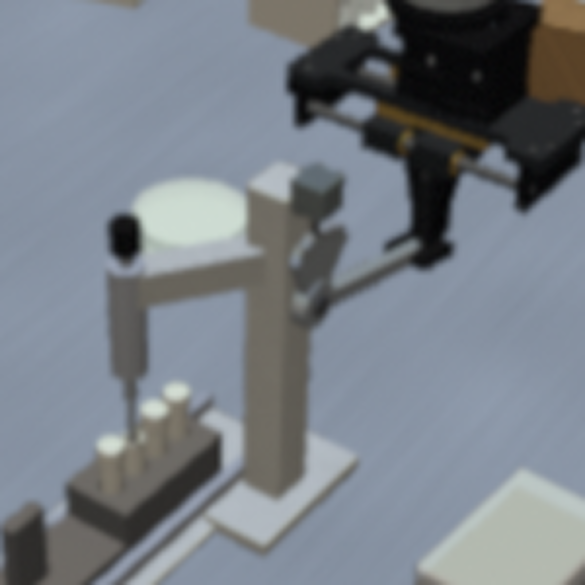

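View pics/s11z.png

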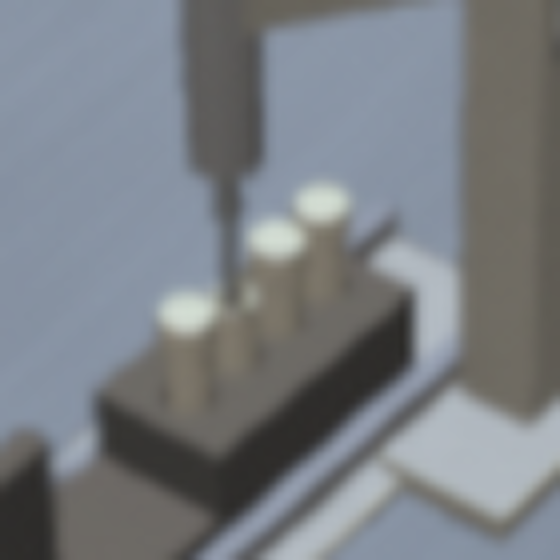

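View pics/t11.png

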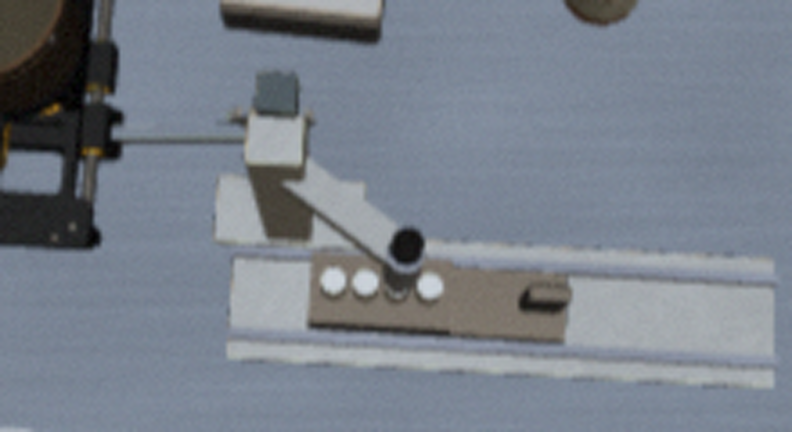

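The probe knob dropped 15.3 px, about 42 mm, which gives a lever angle of about 0.70. The fingertip pose gives 0.69. The probe is inside the open tube, so I'm handing in.

Run:
```python
from station import r
s=r.sense(); print(s["time_s"],s["tcp_pos"],s["wrist_force"]); print(r.finish_job())
```

```text
13.5667 [0.60040239 0.22321088 0.14544955] [-0.27911123 -2.30095013  6.7747049 ]
the job is handed in; nothing more can be done
None
```

The job is handed in. The open tube stands under the probe, the probe is dipped into it, and the closed fingers are still holding the lever down past the third click. I pinched the fin, slid the rack about 128 mm until the open tube (third hole from the +y end) was under the probe, and let go. Then I pressed the lever pad down in stages.

**Last checks:**
- **Lever:** the fingertip pose gives an angle of about 0.69 rad. The probe knob's travel in the camera, about 42 mm, gives about 0.70. Both are past the third crest at 0.6 and short of the fourth at 0.8.
- **Force and time:** the press was about 6–7 N upward on the wrist, and the clock read 13.6 s at hand-in.
- **Scene:** in the last views all four tubes were standing and the probe was inside the open tube. The arm never went near the jar, the tip box or the dishes.

**Disagreements:** the two cameras differed by about 3 mm in absolute position along the channel. I therefore judged centring from each camera's own tube-to-probe offset. The top view gave about 0 mm along the channel. The scene view gave an offset of up to about 1 mm, and the rack sits roughly 0.7 mm to one side within its play.

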